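# Tare the pigment scale with the stylus and hang it up

### The arm

A 7-joint arm with a two-finger parallel gripper is mounted at the origin on the work surface. World frame = base frame: x ahead of the robot, y to its left, z up, the work surface at z = 0. Lengths are in m, angles in rad, forces in N, time in s.
With the tool pointing down it reaches from about 0.4 to 0.85 m from the base axis. Payload 10.4 kg.
Tool frame: the origin (TCP) lies between the finger pads, 19 mm behind the fingertips; this is the grasp point; z points along the fingers, y is the line along which they close (so a half turn about z gives the same grasp; the last joint's range is limited). The gripper opens to 85 mm and grips with 20 to 120 N. Pads are 22 mm wide; open, the fingers measure 114 mm over their backs; the gripper's body (76 mm by 85 mm) begins 54 mm behind the grasp point. The pads swing forward as they close: fully open they stand 13 mm farther back than shut.
Start: joints at [-1.213, 0.332, -0.065, 1.46, 0.022, 1.35, -0.088], TCP at [0.232, 0.58, 0.25] pointing down, gripper open.
Joint ranges: [-2.6, 2.6], [-0.5, 2.12], [-1.47, 1.34], [0.16, 2.42], [-1.27, 4.41], [0.06, 2.06], [-2.6, 2.6]. Speed limits (rad/s): [2.22, 2.22, 2.79, 2.79, 3.14, 3.14, 3.14].

### API

Orientations are given as a unit quaternion [x, y, z, w].
In Python, from workcell import manip, viewer gives the robot as it stands.
- The arm moves only by the tool arm_command, never from a script. Its argument "series" is text: rows parted by semicolons, each of 5 numbers parted by spaces: the closure, from 0 (fully open) to 1 (shut), then the shift along the tool's x, y, z normalised to -1 to 1, where 1 is 0.4 m, then the turn about the tool's z normalised to -1 to 1, where 1 is 180 degrees. In form: jaw tx ty tz spin; .... A call has exactly 10 rows; each row shifts and turns the commanded pose from where the row before left it, along the tool's axes as they then stand; what a row does not reach is not made up. A row lasts 1/8 s, in which the tool goes at most 62.5 mm and 10.7 degrees, less where a joint would pass 70% of its speed; a pose out of reach is approached as far as the arm can. A call with a number of a shift or a turn outside -1 to 1 is refused whole. A call with a gripper value outside its range is refused whole. The fingers move at their own pace and stop on an object; "newtons" is the grip in N (left out, the last holds). Time passes only in rows, so rows that do not move let the fingers close, or fill a call up. It gives the time, the measured TCP pose, the force, the opening and the grip force at its end, in the units of the state.
- manip.get_obs(): the state, without advancing time (a new reading comes with each control period).
- viewer.camera(name): name is "side" or "top" or "wrist"; returns a dict with "pixels" (420x560x3 uint8, red, green, blue), "intrinsics" (3x3 intrinsics, pixels), "D" ([k1, k2, p1, p2, k3] as OpenCV has them; the pictures are not rectified), "extrinsics" (4x4, takes a point from world to camera coordinates). Camera axes: x right, y up, looking along -z (the intrinsics and any distortion apply to the point x, -y, -z); pixel columns grow to the right and rows downward; lengths in m; the calibration is good to about 2 mm. A picture is of the moment at which its call begins. There is no depth.
- manip.hand_in(): hands the job in; it is judged then, once.
The state is a dict: "clock": time; "joint_pos": joint angles; "joint_velocities": joint speeds; "tau": joint torques, N m; "position": TCP position; "ee_rot": TCP orientation; "ft_force": force on the tool from outside, world axes, zero at the start; "torque": the same for the moment, N m; "grip_width": opening from 0.0 (shut) to 1.0 (fully open); "grasp_force": force on a finger pad.
Only numpy, scipy, OpenCV 4.12 (cv2) and the standard library are available. Lean on these libraries where they do the work, as an engineer would, in place of code of your own. Each camera call takes 0.05 s, during which the arm holds its last target. There are 200 camera calls.

### The job

Take the stylus out of the open glass jar and push its pin into the round well on the scale's front panel to press the tare button fully down for a moment, then let it spring back. Then hang the stylus upright by its collar across the two rails of the wooden tool rack, at the free end away from the small stamper, and let go. Touch the scale with nothing but the stylus, do not press the button in the square well, and leave the jars, the cup on the scale and the stamper standing where they are.

Things in the scene. Friction and masses are not known exactly. Their poses are not given: they have to be found in the camera images.
- stylus: Stylus, about 70 g, hanging upright by its collar in the open jar's mouth. From the top: round wooden handle 22 mm diameter, 50 mm tall; round steel collar 36 mm diameter, 5 mm thick; straight steel pin 6 mm diameter, 60 mm long, rounded tip. Origin: centre of the collar's underside; z up along the stylus (handle z = 5 to 55 mm, pin z = 0 to -60 mm). Round about z: any grasp yaw does.
- stylus_tip (a point): The lower end of the stylus's pin, 60 mm below the collar's underside on the stylus axis.
- stylus_handle (a point): Good point to grip the stylus: on its axis, 32 mm above the collar's underside. A gripper pointing down with its TCP here keeps its fingertips clear of the collar. 25 N of grip holds it firmly.
- pot: Open clear glass jar that holds the stylus, loose, 350 g: 66 mm diameter body, 36 mm diameter neck with a 28 mm mouth, 80 mm tall; inside floor 6 mm up. Origin: centre of its underside; z up.
- scale: Bench scale, fixed, 220 mm (x) by 180 mm (y). Origin: centre of its underside. Its -x side, facing roughly to the robot, is the front panel, flat top 45 mm above the counter; on it from the right (-y) to the left: round well, square well, dark display window. Behind the panel a round steel pan 130 mm in diameter, top at 63 mm, centred at x = +37 mm.
- tare_well (a point): Centre of the mouth of the round well, level with the panel top (45 mm above the counter), at x = -78, y = -50 mm on the scale. Well 16 mm in diameter, straight down; the grey tare button in it (14 mm diameter) has its top 7 mm below the panel top when at rest.
- tare (a joint): Travel of the tare button: 0 at rest, 0.004 m fully down. It moves straight down; starts to move at about 1.2 N and is fully down at 4 N; springs back by itself.
- units_well (a point): Centre of the mouth of the square well (16 by 16 mm) beside it, 50 mm from the round one; its button is not to be pressed.
- units (a joint): Travel of the button in the square well, 0 at rest, 0.004 m fully down; must stay up.
- cup: Steel weighing cup, loose, 120 g, 60 mm rim diameter, 35 mm tall, standing on the middle of the scale's pan. Origin: centre of its underside.
- rack: Wooden tool rack, fixed, 170 mm (x) by 70 mm (y). Two parallel upright rails along its x, 160 mm long, 8 mm thick, flat tops 85 mm above the counter; open gap of 20 mm between them (middle y = 0), 73 mm deep. Origin: centre of its underside. The stamper hangs near x = -55 mm; x from 0 to +70 mm is free. A tool hangs with its pin in the gap and its collar lying on both rails.
- rack_free (a point): Middle of the free half of the rack: centre of the gap at the height of the rail tops (85 mm above the counter), at x = +35 mm on the rack. The stylus hung here has its collar's underside at this point.
- stamper: Small brass stamper with a short dark wooden handle (18 mm diameter, its top 33 mm above the rails), loose, hanging in the rack at the taken end by a 36 mm collar. Origin: centre of its collar's underside.
- jar_a: Stoppered glass jar full of pigment, loose, 350 g, 66 mm diameter, 86 mm tall, standing near the open jar. Origin: centre of its underside.
- jar_b: A second, like jar_a.
Things that resemble listed ones, but are neither listed nor needed, are in the scene too. Leave any orange or turquoise look-alike of the jar_b alone.

How it is judged:
On the way, in this order (a step that is already met when the one before it is completed fails the run):
1. the tare button is pressed fully down (at least 3 of its 4 mm) by the stylus (value of joint tare above 0.003 m and contact force between stylus and scale above 0.5 N), for 0.05 s.
2. the stylus is drawn out of the well and the tare button has sprung back (value of joint tare below 0.001 m and z of stylus_tip in the frame of tare_well above 0.003 m), for 0.05 s.
At the end, for the whole second after the job is handed in: The stylus hangs at rest in the free part of the rack, upright (0.12 rad), collar on both rails (4 mm in height, 9 mm from the gap's middle line). Both buttons are up (under 1 mm). The jars, cup and stamper stand upright (0.15 rad) within 25 mm of where they were (z of stylus in the frame of rack_free between -0.004 and 0.004 m and y of stylus in the frame of rack_free between -0.009 and 0.009 m and x of stylus in the frame of rack_free between -0.045 and 0.042 m and angle between stylus's own z axis and vertical below 0.12 rad and linear speed of stylus below 0.02 m/s and value of joint each of tare, units below 0.001 m and distance of each of cup, pot, jar_a, jar_b, stamper from where it was at the start of the episode below 0.025 m and angle between each of cup, pot, jar_a, jar_b, stamper's own z axis and vertical below 0.15 rad); the robot touches nothing.
It fails at once if the robot's arm or fingers touch the scale (contact force between any of the fingers, the arm and scale above 1 N).
It fails at once if the button in the square well is pressed (over 2 mm) (value of joint units above 0.002 m).
It fails at once if a jar, the cup or the stamper is tipped (over 0.5 rad) or pushed away (over 60 mm) (distance of any of cup, pot, jar_a, jar_b, stamper from where it was at the start of the episode above 0.06 m or angle between any of cup, pot, jar_a, jar_b, stamper's own z axis and vertical above 0.5 rad).
It also fails if it takes over 45 s, if anything falls off the work surface, if the arm or the gripper's body presses on something with over 40 N, if the wrist force passes 120 N, or if a joint passes its speed limit or range.

## Working session

There is one attempt and no reset: what is moved stays moved. The work goes in short steps, Python scripts to look and compute and a tool call to move; the robot and the scene stay as the last step left them, time stands still between calls to the robot, and variables do not carry over. Pictures are saved under pics/ and viewed, at most 10 in all, crops included, and the job is handed in when it is done.

Besides the shell and the picture viewer there is one more tool, called after "Call:" in YAML: its name, and indented under it one key for each argument. arm_command: Moves the arm, as the interface text tells. Scaled input: -1 to 1 covers 0.4 m each way for a shift and 180 degrees each way for a turn. Its arguments: {"type":"object","properties":{"series":{"type":"string"},"newtons":{"type":"number"}},"required":["series"]}

```bash
mkdir -p pics; cat > h.py <<'E'
import numpy as np, cv2, json
from workcell import manip, viewer
def snap(n,f):
    c=viewer.camera(n); cv2.imwrite(f'pics/{f}.png',c['pixels'][:,:,::-1])
    np.savez(f'pics/{f}.npz',**{k:np.array(v) for k,v in c.items()}); return c
def load(f): return np.load(f'pics/{f}.npz')
def ray(c,uv):
    p=cv2.undistortPoints(np.array([[uv]],float),c['intrinsics'],c['D'])[0,0]
    E=c['extrinsics']; R=E[:3,:3]; o=-R.T@E[:3,3]
    d=R.T@np.array([p[0],-p[1],-1]); return o,d/np.linalg.norm(d)
def atz(c,uv,z):
    o,d=ray(c,uv); return o+d*(z-o[2])/d[2]
def tri(*cu):
    A=0;b=0
    for c,uv in cu:
        o,d=ray(c,uv); P=np.eye(3)-np.outer(d,d); A=A+P; b=b+P@o
    return np.linalg.solve(A,b)
def proj(c,X):
    q=c['extrinsics'][:3,:3]@np.array(X,float)+c['extrinsics'][:3,3]
    return cv2.projectPoints(np.array([[q[0],-q[1],-q[2]]]),np.zeros(3),np.zeros(3),c['intrinsics'],c['D'])[0].ravel()
def crop(f,x0,y0,w,h,s,out):
    im=cv2.imread(f'pics/{f}.png')[y0:y0+h,x0:x0+w]; cv2.imwrite(f'pics/{out}.png',cv2.resize(im,None,fx=s,fy=s,interpolation=cv2.INTER_CUBIC))
E
python3 - <<'E'
from h import *
for n in('top','side','wrist'):
    c=snap(n,n+'0'); E=c['extrinsics'];print(n,-E[:3,:3].T@E[:3,3],E[:3,:3].round(2).tolist(),c['intrinsics'].round(0).tolist(),c['D'])
o=manip.get_obs();print(o)
# side-by-side top + side
E
```

```text
top [ 0.43455688 -0.09988764  1.30622337] [[-0.0, -1.0, -0.02], [0.99, -0.01, 0.11], [-0.11, -0.02, 0.99]] [[467.0, 0.0, 280.0], [0.0, 467.0, 209.0], [0.0, 0.0, 1.0]] [0.00859498 0.         0.         0.         0.        ]
side [-0.05192606 -0.74849393  0.66053961] [[0.72, -0.69, -0.01], [0.37, 0.38, 0.85], [-0.58, -0.62, 0.53]] [[382.0, 0.0, 277.0], [0.0, 382.0, 205.0], [0.0, 0.0, 1.0]] [-0.04924486  0.          0.          0.          0.        ]
wrist [0.1620678  0.60805744 0.37277528] [[0.37, 0.93, -0.0], [-0.88, 0.35, -0.3], [-0.28, 0.11, 0.95]] [[364.0, 0.0, 277.0], [0.0, 364.0, 211.0], [0.0, 0.0, 1.0]] [0.01228471 0.         0.         0.         0.        ]
{'clock': 0.15, 'joint_pos': array([-1.2125899 ,  0.33271278, -0.06469874,  1.46073167,  0.02162902,
        1.34991338, -0.08847553]), 'joint_velocities': array([-0.00090334, -0.00293121,  0.00082052, -0.00321444, -0.00052498,
       -0.00053   , -0.00106855]), 'tau': array([ 1.41824639e-03, -6.25833392e+01,  4.99229645e-02, -3.91852176e+01,
        1.64250936e-02,  7.43399287e-03, -3.47988407e-05]), 'position': array([0.23220468, 0.57998265, 0.24941539]), 'ee_rot': array([ 1.89232124e-01,  9.81932237e-01, -5.30648519e-04, -6.41128525e-05]), 'ft_force': array([-0.2934238 ,  0.22026792, -0.50855006]), 'torque': array([-0.00572712, -0.02729409,  0.02185571]), 'grasp_force': 0.0, 'grip_width': 1.0014676048684816}
```

View pics/top0.png

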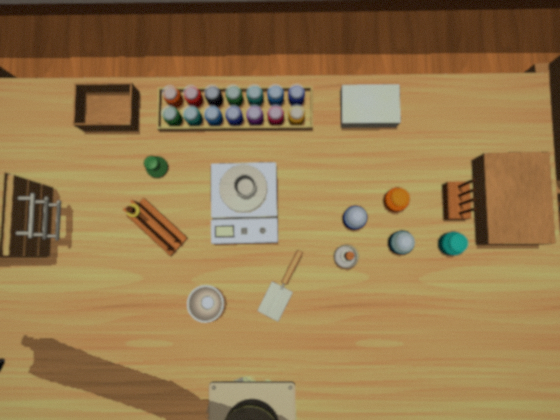

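View pics/side0.png

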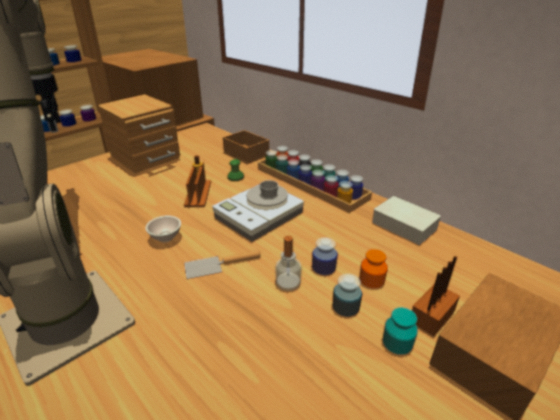

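View crops.

The top view shows the open jar with the stylus at about (346,257), the scale at (244,203), and a rack at (156,226) with a brass ring at its far end, (133,209). Candidates for each thing:
- **Stylus/pot:** (346,257) has a wooden handle in clear glass. The stoppered jars are at (355,217) and (402,242), with look-alikes in orange (397,199) and turquoise (454,243).
- **Rack:** (156,226), or the pen block at (460,200).

I'll check these in close crops.

```bash
python3 - <<'E'
from h import *
a=cv2.imread('pics/top0.png');b=cv2.imread('pics/side0.png')
f=lambda im,x,y,w,h,s:cv2.resize(im[y:y+h,x:x+w],(w*s,h*s),interpolation=cv2.INTER_CUBIC)
# 4x : top 200..285 / 115..200 
m=np.zeros((600,800,3),np.uint8)
m[:300,:400]=f(a,110,185,80,60,5); m[:300,400:]=f(a,205,195,80,60,5)
m[300:,:400]=f(a,320,205,80,60,5); m[300:,400:]=f(b,260,230,80,60,5)
cv2.imwrite('pics/m1.png',m)
m=np.zeros((600,800,3),np.uint8)
m[:300,:400]=f(b,170,150,80,60,5); m[:300,400:]=f(b,205,180,80,60,5)
m[300:,:400]=f(b,230,180,80,60,5); m[300:,400:]=f(a,205,155,80,60,5)
cv2.imwrite('pics/m2.png',m)
E
```

```text
(no output)
```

View pics/m1.png

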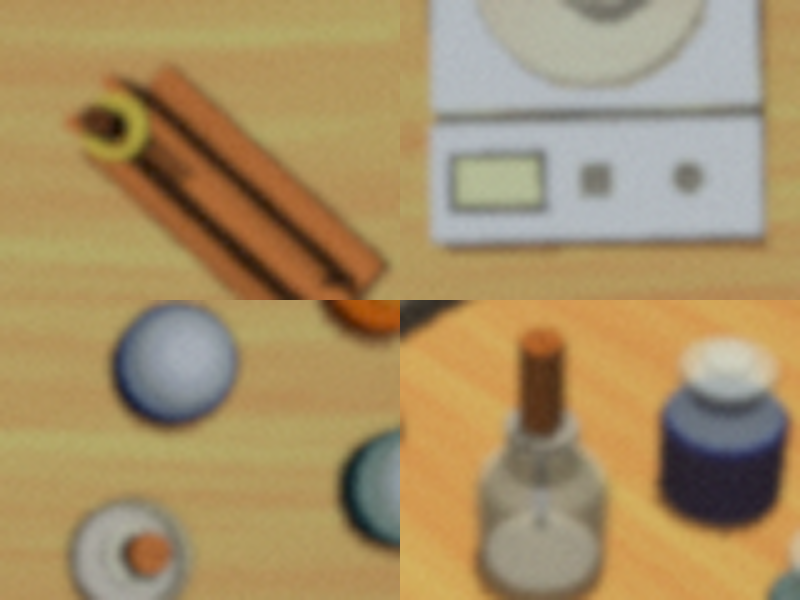

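View pics/m2.png

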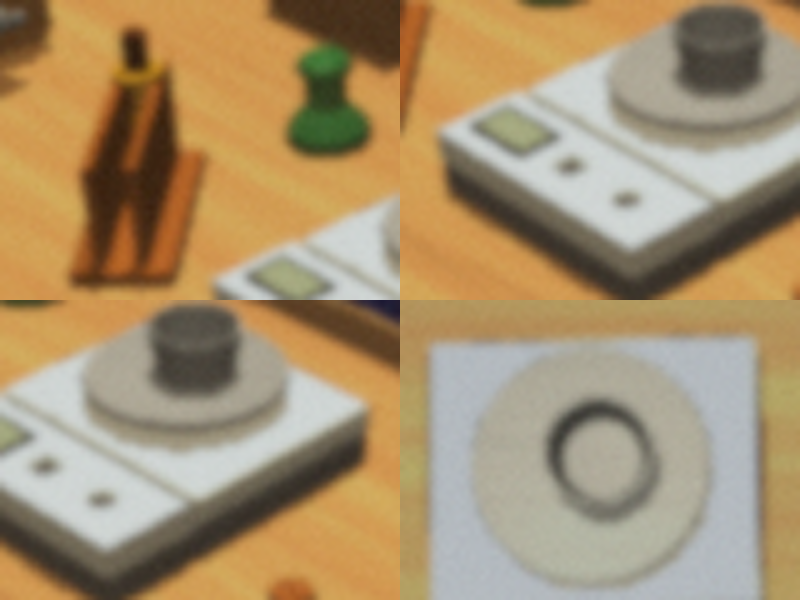

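The crops confirm the choice. The stylus handle top is at top (349.6,255.6) and side (288.2,238.4), in clear glass. The round well is at top (262.6,230.6) and side (250.4,220), on the -y side of the square well at (244.2,231). The brass stamper is at the rack's far end, about (132,209).

```bash
python3 - <<'E'
from h import *
t=load('top0');s=load('side0')
print('handle',tri((t,(349.6,255.6)),(s,(288.2,238.4))),atz(t,(349.6,255.6),.135),atz(s,(288.2,238.4),.135))
print('tare',tri((t,(262.6,230.6)),(s,(250.4,220))),atz(t,(262.6,230.6),.045),atz(s,(250.4,220),.045))
u=atz(t,(244.2,231),.045);print('units',u, u-atz(t,(262.6,230.6),.045))
print('scale front corners',atz(t,(211,243.6),.045),atz(t,(278,243),.045))
print('jars',atz(t,(355.3,217.6),.086),atz(t,(402,242),.086))
print('stamper',atz(t,(131.6,209.4),.09))
from scipy.spatial.transform import Rotation as R
print(R.from_quat(manip.get_obs()['ee_rot']).as_matrix().round(3))
E
```

```text
handle [ 0.44859944 -0.25491712  0.13265385] [ 0.44748962 -0.25363609  0.135     ] [ 0.44758241 -0.25793395  0.135     ]
tare [ 0.518297   -0.03306821  0.04315301] [ 0.51680628 -0.03210197  0.045     ] [ 0.51798464 -0.03623575  0.045     ]
units [0.51599408 0.01773867 0.045     ] [-0.0008122   0.04984064  0.        ]
scale front corners [0.48241441 0.10740307 0.045     ] [ 0.4831191  -0.07364195  0.045     ]
jars [ 0.54687519 -0.27700437  0.086     ] [ 0.4825889  -0.39640732  0.086     ]
stamper [0.57165203 0.31054722 0.09      ]
[[-0.928  0.372 -0.   ]
 [ 0.372  0.928 -0.001]
 [-0.    -0.001 -1.   ]]
```

Call:
arm_command:
  series: "0 -0.107 -0.0865 0 0;0 -0.107 -0.0865 0 0;0 -0.107 -0.0865 0 0;0 -0.107 -0.0865 0 0;0 -0.107 -0.0865 0 0;0 -0.107 -0.0865 0 0;0 -0.107 -0.0865 0 0;0 -0.107 -0.0865 0 0;0 -0.107 -0.0865 0 0;0 -0.107 -0.0865 0 0"
  newtons: 25

```text
clock: 1.4
position: [0.5015, 0.0983, 0.25]
ee_rot: [0.189, 0.982, 0.0, 0.0]
ft_force: [0.1, 0.1, -0.3]
grip_width: 1.001
grasp_force: 0.0
```

Call:
arm_command:
  series: "0 -0.03 -0.125 0 0;0 -0.03 -0.125 0 0;0 -0.03 -0.125 0 0;0 -0.03 -0.125 0 0;0 -0.03 -0.125 0 0;0 -0.03 -0.125 0 0;0 -0.03 -0.122 0 0;0 0 0 0 0.058;0 0 0 0 0.058;0 0 0 0 0.058"

```text
clock: 2.65
position: [0.4492, -0.2551, 0.2498]
ee_rot: [0.45, 0.893, 0.0, -0.0]
ft_force: [0.5, -0.5, 0.3]
grip_width: 1.001
grasp_force: 0.0
```

Call:
arm_command:
  series: "0 0 0 0 0.058;0 0 0 0 0.058;0 0 0 0 0.058;0 0 0 0 0.058;0 0 0 0 0.058;0 0 0 0 0.058;0 0 0 0 0.058;0 0 0 0 0;0 0 0 0 0;0 0 0 0 0"

```text
clock: 3.9
position: [0.4493, -0.2551, 0.25]
ee_rot: [0.891, 0.453, 0.0, -0.0]
ft_force: [-0.3, -0.3, 0.1]
grip_width: 0.997
grasp_force: 0.0
```

```bash
python3 - <<'E'
from h import *
w=snap('wrist','w1');print(proj(w,(.4486,-.255,.135)),w['extrinsics'][:3,:3].round(2))
E
```

```text
[273.76544372 214.80945875] [[ 0.81 -0.59  0.  ]
 [ 0.56  0.77 -0.3 ]
 [ 0.18  0.24  0.95]]
```

View pics/w1.png

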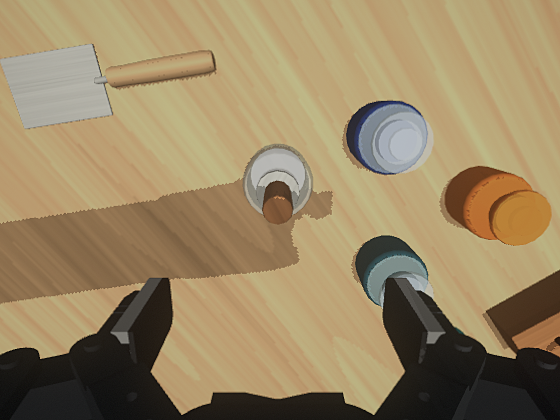

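The handle top is at about (278,209), a few px from where I predicted. The navy and teal jars are clear of the fingers' path.

```bash
python3 - <<'E'
from h import *
from scipy.spatial.transform import Rotation as R
w=load('w1');a=atz(w,(278,209),.135);t=load('top0');s=load('side0')
print(a,tri((t,(349.6,255.6)),(s,(288.2,238.4)),(w,(278,209))))
o=manip.get_obs();M=R.from_quat(o['ee_rot']).as_matrix();print(M.round(3).tolist(),M.T@(np.array([a[0],a[1],.112])-o['position'])/.4)
E
```

```text
[ 0.45342263 -0.25333152  0.135     ] [ 0.45039229 -0.25439505  0.13093415]
[[0.589, 0.808, 0.0], [0.808, -0.589, 0.0], [0.0, -0.0, -1.0]] [0.00952142 0.0056611  0.34491292]
```

Call:
arm_command:
  series: "0 0.006 0.004 0.06 0;0 0 0 0.1 0;0 0 0 0.1 0;0 0 0 0.05 0;0 0 0 0.035 0;0.5 0 0 0 0;0.7 0 0 0 0;1 0 0 0 0;1 0 0 0 0;1 0 0 0 0"
  newtons: 25

```text
clock: 5.2
position: [0.4525, -0.2542, 0.1127]
ee_rot: [0.892, 0.452, 0.001, 0.0]
ft_force: [-1.0, 2.4, 6.5]
grip_width: 0.249
grasp_force: 24.7
```

Call:
arm_command:
  series: "1 0 0 0 0;1 0 0 0 0;1 0 0 0 0;1 0 0 0 0;1 0 0 0 0;1 0 0 0 0;1 0 0 0 0;1 0 0 0 0;1 0 0 0 0;1 0 0 0 0"

```text
clock: 6.45
position: [0.4525, -0.2542, 0.1126]
ee_rot: [0.892, 0.452, 0.001, 0.0]
ft_force: [-0.8, 0.8, 6.2]
grip_width: 0.25
grasp_force: 24.7
```

Call:
arm_command:
  series: "1 0 0 -0.01 0;1 0 0 -0.02 0;1 0 0 -0.04 0;1 0 0 -0.06 0;1 0 0 -0.07 0;1 0 0 -0.07 0;1 0 0 -0.05 0;1 0 0 -0.02 0;1 0 0 0 0;1 0 0 0 0"

```text
clock: 7.7
position: [0.4518, -0.2539, 0.2473]
ee_rot: [0.892, 0.452, -0.0, -0.0]
ft_force: [-0.4, 1.1, -0.9]
grip_width: 0.247
grasp_force: 24.5
```

```bash
python3 - <<'E'
from h import *
snap('side','s2');snap('wrist','w2');o=manip.get_obs();print(o['position'],o['ee_rot'],o['ft_force'])
a=cv2.imread('pics/w2.png');b=cv2.imread('pics/s2.png');s=load('s2')
P=o['position'];u,v=proj(s,P-[0,0,.045]);u=int(u);v=int(v);print(u,v,proj(s,P-[0,0,.092]),proj(load('w2'),P-[0,0,.092]))
m=np.zeros((600,800,3),np.uint8)
m[:300,:400]=cv2.resize(a,(400,300)); x,y=u-25,v-25
m[300:,:400]=cv2.resize(b,(400,300))
m[:400,400:]=cv2.resize(b[y:y+50,x:x+50],(400,400),interpolation=cv2.INTER_CUBIC)
print(x,y);cv2.imwrite('pics/m3.png',m)
E
```

```text
[ 0.45174337 -0.25394195  0.247283  ] [ 8.91879431e-01  4.52272814e-01 -4.83757400e-04 -3.85810307e-04] [ 0.31425804 -0.42844748  0.04947693]
288 212 [288.30367457 229.68297638] [274.69259236 225.54612302]
263 187
```

View pics/m3.png

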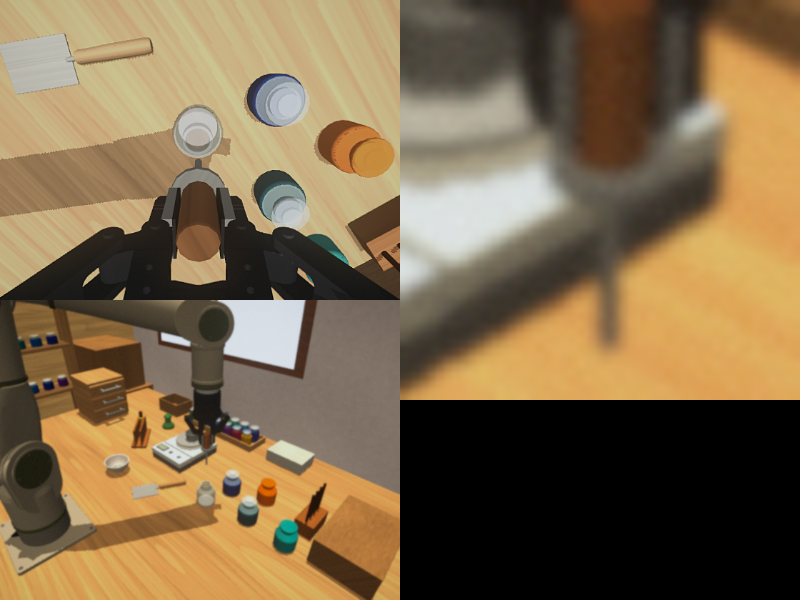

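The stylus is gripped upright with its tip at side (289,230) against a predicted (288,230). The pot is still standing at wrist (276,182). Both fixed views read the handle about 4 mm low in x, so I correct the well to about (0.522, -0.0325).

Call:
arm_command:
  series: "1 0.03 -0.01 0 0;1 0.06 -0.02 0 0;1 0.08 -0.027 0 0;1 0.09 -0.03 0 0;1 0.09 -0.03 0 0;1 0.09 -0.03 0 0;1 0.07 -0.0235 0 0;1 0.04 -0.014 0 0;1 0 0 0 0;1 0 0 0 0"

```text
clock: 9.05
position: [0.5223, -0.0343, 0.248]
ee_rot: [0.892, 0.452, -0.0, 0.0]
ft_force: [-0.2, -0.2, -0.3]
grip_width: 0.248
grasp_force: 24.5
```

Call:
arm_command:
  series: "1 0 0 0.03 0;1 0 0 0.04 0;1 0 0 0.05 0;1 0 0 0.05 0;1 0 0 0.04 0;1 0 0 0.02 0;1 0 0 0 0;1 0 0 0 0;1 0 0 0 0;1 0 0 0 0"

```text
clock: 10.3
position: [0.5227, -0.0329, 0.1563]
ee_rot: [0.892, 0.452, 0.0, 0.0]
ft_force: [-0.6, -0.4, -0.7]
grip_width: 0.253
grasp_force: 24.5
```

```bash
python3 - <<'E'
from h import *
snap('side','s3');snap('wrist','w3');o=manip.get_obs();print(o['position'],o['ee_rot'],o['ft_force'])
a=cv2.imread('pics/w3.png');b=cv2.imread('pics/s3.png')
P=o['position'];T=P-[0,0,.092];print(proj(load('s3'),T),proj(load('w3'),T))
m=np.zeros((600,800,3),np.uint8)
m[:,:400]=cv2.resize(a[130:280,230:330],(400,600),interpolation=cv2.INTER_CUBIC)
m[:480,400:]=cv2.resize(b[180:240,225:275],(400,480),interpolation=cv2.INTER_CUBIC)
cv2.imwrite('pics/m4.png',m)
E
```

```text
[ 0.52263105 -0.03291579  0.15617469] [ 8.91850611e-01  4.52330020e-01  2.02087475e-04 -2.27634899e-05] [-0.54077127  0.47547029 -0.33882808]
[250.57716987 213.33169678] [274.33735505 225.60831344]
```

View pics/m4.png

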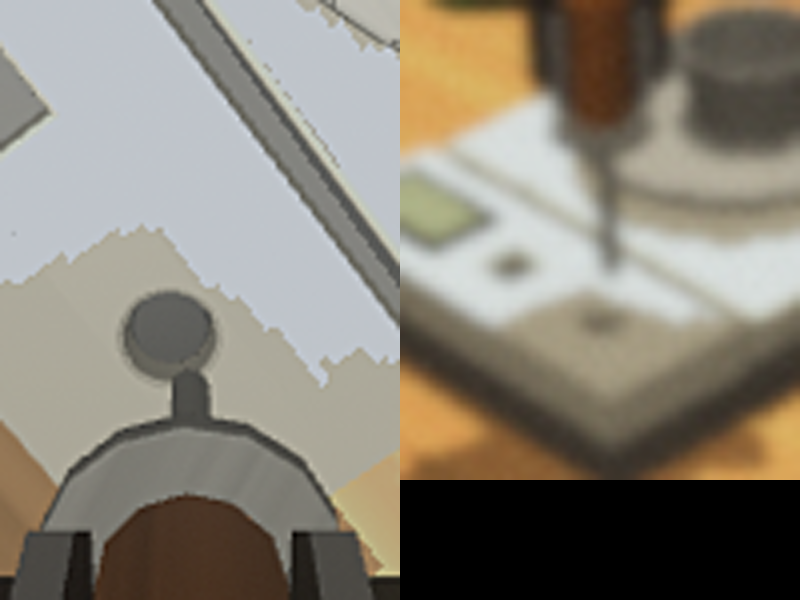

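In the wrist crop the tip is at pixel (277.7,224) and the round well centre at (272.5,214.2). In the side crop the tip is at (251.2,213.5) and the well at (250.2,220.2).

```bash
python3 - <<'E'
from h import *
from scipy.spatial.transform import Rotation as R
o=manip.get_obs();M=R.from_quat(o['ee_rot']).as_matrix();z=o['position'][2]-.092
for f,a,b in(('w3',(277.7,224.2),(272.5,214.2)),('s3',(251.2,213.3),(250.2,220.2))):
    c=load(f);p=atz(c,a,z);q=atz(c,b,.045);d=q-p;print(f,p,q,d*1000,M.T@d*1000)
w=load('w3')
print('tip row sens',[ (atz(w,(277.7,v),z)[:2]).round(4) for v in(223.2,225.2)])
E
```

```text
w3 [ 0.52489103 -0.03340763  0.06417469] [ 0.52229899 -0.03103912  0.045     ] [ -2.59203533   2.36851326 -19.17469413] [ 0.37229943 -3.49334315 19.17434077]
s3 [ 0.52400768 -0.03403974  0.06417469] [ 0.51691137 -0.03661192  0.045     ] [ -7.09630472  -2.57217994 -19.17469413] [-6.2750585  -4.20854771 19.17170604]
tip row sens [array([ 0.5253, -0.0329]), array([ 0.5245, -0.0339])]
```

```bash
python3 - <<'E'
from h import *
from scipy.spatial.transform import Rotation as R
o=manip.get_obs();M=R.from_quat(o['ee_rot']).as_matrix()
w=load('w3');s=load('s3')
p=tri((w,(277.7,224.2)),(s,(251.2,213.3)));q=tri((w,(272.5,214.2)),(s,(250.2,220.2)));print(p,q,M.T@(q-p)*1000)
E
```

```text
[ 0.52465886 -0.0334718   0.06362496] [ 0.52114792 -0.03189672  0.04072548] [-0.81216011 -3.76651093 22.89863936]
```

Call:
arm_command:
  series: "1 0 -0.009 0.005 0;1 0 0 0.01 0;1 0 0 0.01 0;1 0 0 0.01 0;1 0 0 0 0;1 0 0 0 0;1 0 0 0 0;1 0 0 0 0;1 0 0 0 0;1 0 0 0 0"

```text
clock: 11.65
position: [0.5196, -0.0308, 0.142]
ee_rot: [0.892, 0.452, 0.0, -0.0]
ft_force: [-0.0, 0.9, -1.1]
grip_width: 0.249
grasp_force: 24.5
```

```bash
python3 - <<'E'
from h import *
snap('side','s4');snap('wrist','w4');snap('top','t4');o=manip.get_obs();print(o['position'],o['ft_force'])
a=cv2.imread('pics/w4.png');b=cv2.imread('pics/s4.png')
P=o['position'];T=P-[0,0,.092];print(proj(load('s4'),T),proj(load('w4'),T))
m=np.zeros((600,800,3),np.uint8)
m[:,:400]=cv2.resize(a[180:255,255:305],(400,600),interpolation=cv2.INTER_CUBIC)
m[:480,400:]=cv2.resize(b[195:231,235:265],(400,480),interpolation=cv2.INTER_CUBIC)
cv2.imwrite('pics/m5.png',m)
E
```

```text
[ 0.51965747 -0.03084049  0.14201748] [ 0.09334332 -0.03062334 -1.18551396]
[249.54453323 217.57295909] [274.4781894  225.56563168]
```

View pics/m5.png

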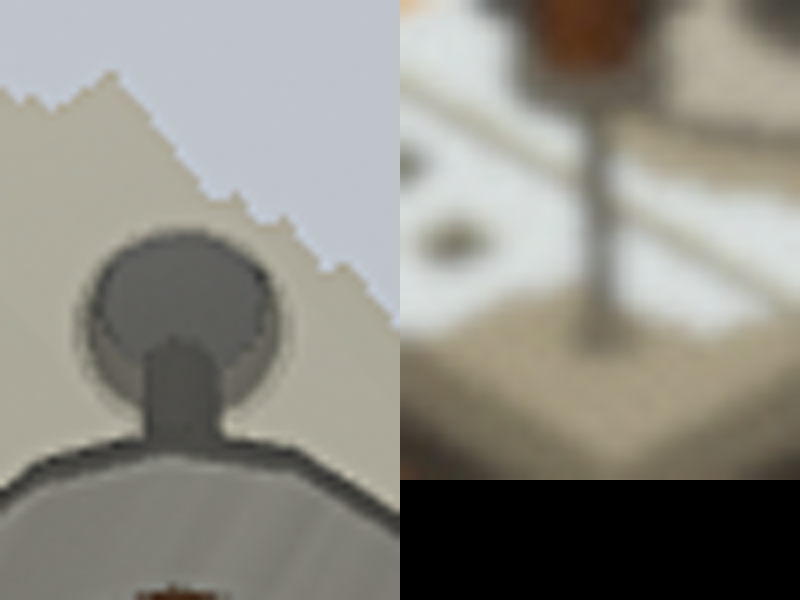

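```bash
python3 - <<'E'
from h import *
from scipy.spatial.transform import Rotation as R
o=manip.get_obs();M=R.from_quat(o['ee_rot']).as_matrix();z=o['position'][2]-.092
c=load('w4')
for zz in(z,z-.003):
    p=atz(c,(277.6,224.8),zz);q=atz(c,(277.7,220.6),.045);print(p,q,M.T@(q-p)*1000)
E
```

```text
[ 0.52154167 -0.03158801  0.05001748] [ 0.5222247  -0.03077408  0.045     ] [1.05961915 0.07010331 5.01760913]
[ 0.52091125 -0.03245561  0.04701748] [ 0.5222247  -0.03077408  0.045     ] [2.13243166 0.06612564 2.01773883]
```

In the wrist crop the tip is at about (277.6,224.8) and the well centre at (277.7,220.6). That puts the pin within about 1 mm of centre, so I can descend.

Call:
arm_command:
  series: "1 0.001 0 0.005 0;1 0 0 0.006 0;1 0 0 0.006 0;1 0 0 0.006 0;1 0 0 0.005 0;1 0 0 0.004 0;1 0 0 0.003 0;1 0 0 0 0;1 0 0 0 0;1 0 0 0 0"

```text
clock: 13.05
position: [0.5199, -0.0305, 0.1281]
ee_rot: [0.892, 0.452, 0.0, -0.0]
ft_force: [-0.1, -0.0, 1.9]
grip_width: 0.249
grasp_force: 24.6
```

Call:
arm_command:
  series: "1 0 0 0.0025 0;1 0 0 0.0025 0;1 0 0 0.001 0;1 0 0 0 0;1 0 0 0 0;1 0 0 0 0;1 0 0 0 0;1 0 0 0 0;1 0 0 0 0;1 0 0 0 0"

```text
clock: 14.3
position: [0.5201, -0.0305, 0.1259]
ee_rot: [0.892, 0.452, 0.0, -0.0]
ft_force: [-1.4, 1.1, 6.4]
grip_width: 0.25
grasp_force: 25.1
```

The force rose to about 7 N, past the 4 N needed for full travel, so the button has bottomed out. I'll withdraw straight up.

Call:
arm_command:
  series: "1 0 0 -0.01 0;1 0 0 -0.01 0;1 0 0 -0.02 0;1 0 0 -0.02 0;1 0 0 -0.04 0;1 0 0 -0.06 0;1 0 0 -0.06 0;1 0 0 -0.05 0;1 0 0 -0.03 0;1 0 0 0 0"

```text
clock: 15.55
position: [0.5202, -0.0305, 0.2464]
ee_rot: [0.892, 0.452, 0.001, 0.0]
ft_force: [-0.2, 0.1, -1.2]
grip_width: 0.246
grasp_force: 24.5
```

```bash
python3 - <<'E'
from h import *
from scipy.spatial.transform import Rotation as R
o=manip.get_obs();M=R.from_quat(o['ee_rot']).as_matrix();print(o['position'],o['ft_force'])
t=load('top0')
# m1 crop: rail tops ends: stamper end ~ between (70,122)&(110,78); other ends outside crop
st=atz(t,(131.6,209.4),.085)+[.0045,0,0]; print(st)
x=np.array([-43,-58,0])/np.hypot(43,58)
g=st+.09*x; g[2]=o['position'][2]; print(g, M.T@(g-o['position'])/.4)
E
```

```text
[ 0.52022009 -0.03051702  0.24642766] [-0.2016178   0.11210147 -1.17823714]
[0.57671564 0.31223455 0.085     ]
[0.52311536 0.23993649 0.24642766] [ 5.49792183e-01 -3.93621290e-01  3.41701274e-04]
```

Call:
arm_command:
  series: "1 0.03 -0.021 0 0;1 0.06 -0.043 0 0;1 0.08 -0.057 0 0;1 0.09 -0.065 0 0;1 0.09 -0.065 0 0;1 0.09 -0.065 0 0;1 0.07 -0.05 0 0;1 0.03 -0.021 0 0;1 0.01 -0.007 0 0;1 0 0 0 0"

```text
clock: 16.8
position: [0.5229, 0.239, 0.2455]
ee_rot: [0.892, 0.452, -0.0, 0.0]
ft_force: [0.1, -0.6, -1.1]
grip_width: 0.248
grasp_force: 24.5
```

```bash
python3 - <<'E'
from h import *
snap('wrist','w5');o=manip.get_obs();print(o['position'],o['ee_rot'])
a=cv2.imread('pics/w5.png');P=o['position'];print(proj(load('w5'),P-[0,0,.06]),proj(load('w5'),P-[0,0,.092]))
cv2.imwrite('pics/w5c.png',cv2.resize(a[:300,80:480],(800,600),interpolation=cv2.INTER_CUBIC))
E
```

```text
[0.522992   0.23866274 0.24564554] [ 8.92281460e-01  4.51479536e-01 -4.25081169e-05  1.49797786e-04]
[274.5277961  245.89987006] [274.86341057 225.89611839]
```

View pics/w5c.png

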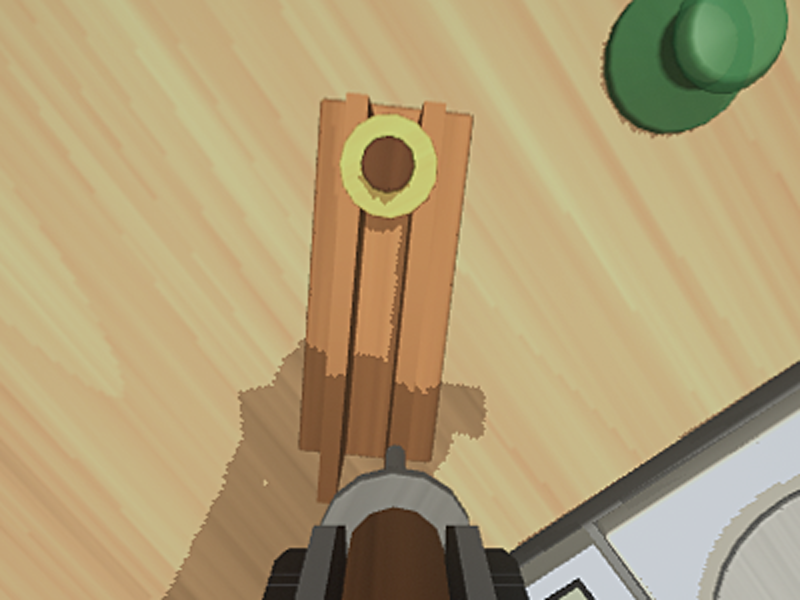

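The wrist crop shows the stamper's brass collar at crop pixel (389,165). The rail inner edges give gap midline points at crop (396,100), (385,215) and (367,440). The left rail spans (358,95) to (328,500). The stylus is just right of the midline, and I now compute the offset.

```bash
python3 - <<'E'
from h import *
from scipy.spatial.transform import Rotation as R
o=manip.get_obs();M=R.from_quat(o['ee_rot']).as_matrix();P=o['position'];w=load('w5')
f=lambda u,v,z:atz(w,(u/2+80-3,v/2+.8),z)
m=[f(396,100,.085),f(385,215,.085),f(367,440,.085)]
T=[M.T@(q-P)*1000 for q in m]; print(np.round(T,1))
L=[M.T@(f(*p,.085)-P)*1000 for p in((347,95),(369,95),(423,103),(445,103),(317,500),(338,500))];print('rail corners',np.round(L,1))
S=M.T@(f(389,165,.09)-P)*1000;print('stamper',S)
E
```

```text
[[108.5  -0.2 160.6]
 [ 68.9  -4.3 160.6]
 [-20.3 -12.3 160.6]]
rail corners [[110.1 -17.7 160.6]
 [110.1  -9.8 160.6]
 [107.5   9.5 160.6]
 [107.5  17.4 160.6]
 [-47.2 -33.8 160.6]
 [-47.2 -24.9 160.6]]
stamper [ 86.43061594  -2.69198596 155.62667995]
```

Call:
arm_command:
  series: "1 -0.014 -0.028 0 0;1 0 0 0.02 0;1 0 0 0.03 0;1 0 0 0.03 0;1 0 0 0.03 0;1 0 0 0.025 0;1 0 0 0.02 0;1 0 0 0.02 0;1 0 0 0.02 0;1 0 0 0 0"

```text
clock: 18.1
position: [0.5101, 0.242, 0.167]
ee_rot: [0.892, 0.452, -0.0, 0.0]
ft_force: [-0.5, -0.0, 0.3]
grip_width: 0.254
grasp_force: 24.6
```

Call:
arm_command:
  series: "1 0 0 0.015 0;1 0 0 0.02 0;1 0 0 0.02 0;1 0 0 0.02 0;1 0 0 0.02 0;1 0 0 0.015 0;1 0 0 0.008 0;1 0 0 0 0;1 0 0 0 0;1 0 0 0 0"

```text
clock: 19.35
position: [0.5105, 0.2423, 0.1206]
ee_rot: [0.892, 0.452, 0.0, -0.0]
ft_force: [0.1, 0.3, -0.2]
grip_width: 0.247
grasp_force: 24.6
```

```bash
python3 - <<'E'
from h import *
snap('wrist','w6');snap('side','s6')
a=cv2.imread('pics/w6.png');b=cv2.imread('pics/s6.png');u,v=proj(load('s6'),manip.get_obs()['position']-[0,0,.04]).astype(int)
m=np.zeros((600,800,3),np.uint8)
m[:400,:400]=cv2.resize(a[100:340,160:400],(400,400),interpolation=cv2.INTER_CUBIC)
m[:400,400:]=cv2.resize(b[v-30:v+30,u-30:u+30],(400,400),interpolation=cv2.INTER_CUBIC)
cv2.imwrite('pics/m6.png',m)
E
```

```text
(no output)
```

View pics/m6.png

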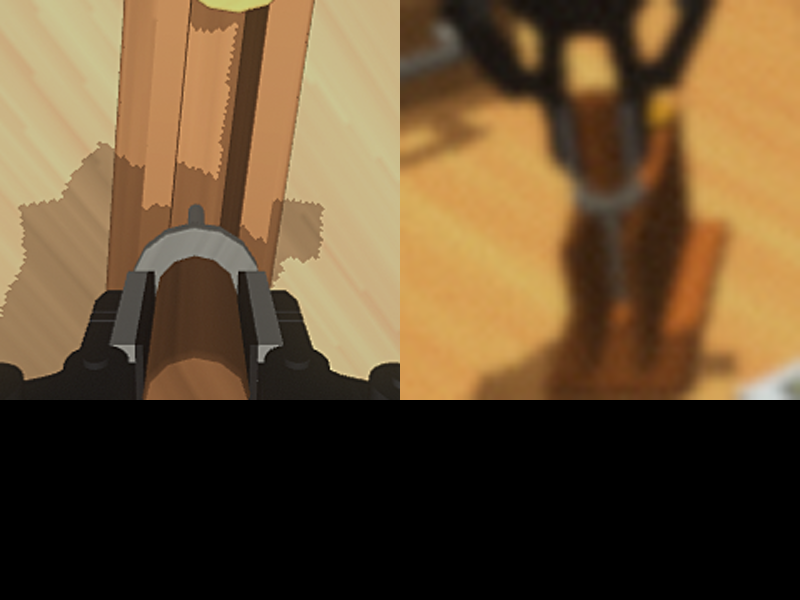

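The pin is inside the gap and the collar is centred over both rails: collar mid at about 195, gap mid about the same. I'll lower to contact.

Call:
arm_command:
  series: "1 0 0 0.0025 0;1 0 0 0.0025 0;1 0 0 0.002 0;1 0 0 0 0;1 0 0 0 0;1 0 0 0 0;1 0 0 0 0;1 0 0 0 0;1 0 0 0 0;1 0 0 0 0"

```text
clock: 20.7
position: [0.5104, 0.2422, 0.1177]
ee_rot: [0.892, 0.452, 0.0, -0.0]
ft_force: [-2.0, -0.9, 3.7]
grip_width: 0.25
grasp_force: 24.8
```

Call:
arm_command:
  series: "0.7 0 0 0 0;0.6 0 0 0 0;0.5 0 0 0 0;0.4 0 0 0 0;0.2 0 0 0 0;0 0 0 0 0;0 0 0 0 0;0 0 0 0 0;0 0 0 0 0;0 0 0 0 0"

```text
clock: 21.95
position: [0.5104, 0.2422, 0.1176]
ee_rot: [0.892, 0.452, 0.0, -0.0]
ft_force: [-0.3, -0.2, -0.1]
grip_width: 1.003
grasp_force: 0.0
```

Call:
arm_command:
  series: "0 0 0 -0.01 0;0 0 0 -0.03 0;0 0 0 -0.06 0;0 0 0 -0.07 0;0 0 0 -0.07 0;0 0 0 -0.06 0;0 0 0 -0.03 0;0 0 0 0 0;0 0 0 0 0;0 0 0 0 0"

```text
clock: 23.2
position: [0.51, 0.242, 0.2487]
ee_rot: [0.892, 0.452, -0.001, 0.0]
ft_force: [0.6, -0.2, 0.6]
grip_width: 1.001
grasp_force: 0.0
```

```bash
python3 - <<'E'
from h import *
from scipy.spatial.transform import Rotation as R
w=snap('wrist','w7');snap('top','t7');snap('side','s7')
o=manip.get_obs();print(o['clock'],o['position'],o['ft_force'],o['grip_width'])
# handle top in wrist image: brown blob near expected place
X=np.array([.5104,.2422,.140]);print('expect',proj(w,X)+[3,-1])
# colours sampled along the column of the expected handle top and collar
im=w['pixels'];u,v=(proj(w,X)+[3,-1]).astype(int)
print(im[v-40:v+60:5,u].tolist())
# changes at the other things: side/top diff vs start
for n,pts in(('top',{'pot':(346,257),'ja':(355,217),'jb':(402,242),'cup':(246,187),'st':(132,209)}),('side',{'pot':(288,275),'ja':(325,258),'jb':(347,296),'cup':(269,190),'st':(197,162)})):
    A=cv2.imread(f'pics/{n}0.png');B=cv2.imread(f'pics/{n[0]}7.png')
    for k,(x,y) in pts.items():
        a=A[y-12:y+12,x-12:x+12];b=B[y-18:y+18,x-18:x+18];r=cv2.matchTemplate(b,a,cv2.TM_CCOEFF_NORMED);_,m,_,l=cv2.minMaxLoc(r);print(n,k,round(m,2),l[0]-6,l[1]-6)
E
```

```text
23.35 [0.51020336 0.24209338 0.24912472] [-0.18810943  0.26415068 -0.09295048] 0.9982097415245773
expect [277.99961622 215.38141054]
[[164, 164, 155], [187, 185, 175], [67, 35, 14], [84, 57, 37], [87, 59, 38], [82, 56, 36], [127, 86, 54], [129, 88, 56], [116, 79, 50], [118, 80, 50], [120, 81, 51], [148, 114, 79], [159, 127, 90], [143, 113, 79], [149, 118, 84], [145, 115, 81], [146, 117, 82], [147, 117, 81], [145, 114, 80], [190, 163, 118]]
top pot 0.7 0 0
top ja 1.0 0 0
top jb 1.0 0 0
top cup 1.0 0 0
top st 0.48 1 1
side pot 0.96 0 0
side ja 1.0 0 0
side jb 1.0 0 0
side cup 1.0 0 0
side st 0.85 -1 0
```

```bash
python3 -c "
from workcell import manip
print(manip.hand_in())"
```

```text
the job is handed in; nothing more can be done
None
```

The tare button was pressed to its stop (about 7 N) and released, the stylus now hangs by its collar in the free end of the rack, and the job was handed in at about 23 s; the verdict wasn't returned, and camera checks showed the jars and cup unmoved, with a weaker match on the stamper, partly hidden by the arm or its shadow.

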